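Turn a leaf in the clay sample binder

TASK

The clay sample binder lies open with two half-length leaves side by side on its right-hand stack. Turn the leaf that carries the five-sided clay tile across the rings to the left, so that its ribbed other face shows and it lies flat on the left-hand stack. Leave the leaf with the round tile lying where it is.

Things in the scene. Friction and masses are not known exactly. Their poses are not given: they have to be found in the camera images.
- five_tab (a point): Grip point on the finger tab of the leaf to turn (stiff 102 x 112 x 4 mm board, 0.08 kg, five-sided pale clay tile on top, four clay strips on its other face). Tab: in the leaf's plane, pointing away from the rings, 18 mm wide along the spine, 6 thick, 48 long; this point is 30 mm beyond the leaf's edge, 34 mm above the table, free air under and beside it. z: out of the tile face.
- five_hinge (a point): Point on the ring axis abreast of that tab, 152 mm from point five_tab, 34 mm above the table. The level axis runs along the spine (x), square to the line to the tab (-y). The open binder is fixed, 262 mm across covers, 236 along the spine (roughly the robot's x, up to 0.3 rad either way); leaf stacks 29 mm high, rings to 58 mm. Only tabs overhang the covers.
- five (a joint): Angle (rad) of the leaf with the five-sided tile about the ring axis: 0 = flat on the right-hand (robot's -y) stack, as at the start; 1.57 = upright; 3.14 = flat on the left-hand (+y) stack. The rings turn easily with slight drag: let go, the leaf sinks slowly by its weight to the side it leans to.
- disc (a joint): The same angle for the other leaf, which stays at 0. It has the same size and the same tab, but carries a round clay tile (68 mm). It lies in line with the first leaf, 108 mm away along the spine, on the robot's side of it or on the far side.

How it is judged:
By the outcome, as a careful person would: the job done as asked, in the order asked, and still so for the second after the job is handed in, with the robot touching nothing.
It also fails if it takes over 40 s, if anything falls off the work surface, if the arm or the gripper's body presses on something with over 40 N, if the wrist force passes 120 N, or if a joint passes its speed limit or range.

ROBOT

A 6-joint arm with a two-finger parallel gripper is mounted at the origin on the work surface. World frame = base frame: x ahead of the robot, y to its left, z up, the work surface at z = 0. Lengths are in m, angles in rad, forces in N, time in s.
With the tool pointing down it reaches from about 0.275 to 0.725 m from the base axis. Payload 15.9 kg.
Tool frame: the origin (TCP) lies at the centre of the arm's flange, where the gripper is bolted on; the fingertips stand 173 mm ahead of it and the grasp point (between the pads) lies 155 mm ahead of it; x points along the fingers, z is the direction in which the jaws open and shut, and the axes are right-handed (so a half turn about x gives the same grasp; the last joint's range is limited). The gripper opens to 85 mm and grips with 20 to 120 N. Pads are 22 mm wide; open, the fingers measure 114 mm over their backs; the gripper's body (76 mm by 85 mm) begins 54 mm behind the grasp point. The pads swing forward as they close: fully open they stand 13 mm farther back than shut.
Start: joints at [1.164, 0.213, -0.034, 1.323, 0, 1.571], TCP at [0.198, 0.459, 0.405] pointing down, gripper open.
Joint ranges: [-2.98, 2.98], [-0.74, 1.72], [-1.14, 1.35], [-2.1, 2.04], [-1.57, 1.44], [-3.14, 3.14]. Speed limits (rad/s): [1.89, 1.89, 2.39, 2.57, 3.14, 3.14].

INTERFACE

Orientations are given as a unit quaternion [x, y, z, w].
In Python, from workcell import manip gives the robot as it stands.
- The arm moves only by the shell command python3 -m handwheel 'ROWS'. ROWS is a JSON object of lists of equal length, an entry for each row: "slide": the shift along the world's x, y, z in cm, a list of three; "twist": the turn, a rotation vector about the world's x, y, z in degrees, a list of three; "claw": the opening, from 0 (shut) to 1 (fully open). In form: {"slide": [[x, y, z], ...], "twist": [[ax, ay, az], ...], "claw": [claw, ...]}. A call has 1 to 8 rows; each row is the pose to reach, as a shift and turn from the pose measured when the call began; what a row does not reach only later rows make up. A row lasts 1/8 s, in which the tool goes at most 62.5 mm and 10.7 degrees, less where a joint would pass 70% of its speed; a pose out of reach is approached as far as the arm can. A call with a gripper value outside its range is refused whole. The fingers move at their own pace and stop on an object; the grip force is fixed at half the most. Time passes only in rows, so rows that repeat a pose let the fingers close. It gives the time, the measured TCP pose, the force and the opening at its end, in the units of the state.
- manip.state(): the state, without advancing time (a new reading comes with each control period).
- manip.get_image(name): name is "side" or "top" or "wrist"; returns (picture, depth): 420x560x3 uint8, red, green, blue; 420x560 float32, m along the optical axis (not along the pixel's ray), 0 where there is no reading.
- manip.get_calibration(name): a dict with "camera_matrix" (3x3 intrinsics, pixels), "dist_coeffs" ([k1, k2, p1, p2, k3] as OpenCV has them; the pictures are not rectified), "rvec" (rotation vector, rad) and "tvec" (3), from world to camera coordinates, as OpenCV has them. Camera axes: x right, y down, z forward; pixel columns grow to the right and rows downward; lengths in m; the calibration is good to about 2 mm. A picture is of the moment at which its call begins: read the wrist's pose just before it. get_calibration takes no time and is no camera call; for the wrist camera it gives the pose at the moment of the call.
- manip.close_job(): hands the job in, once; it reports no verdict.
The state is a dict: "clock": time; "joints": joint angles; "dq": joint speeds; "joint_efforts": joint torques, N m; "ee_pos": TCP position; "orientation": TCP orientation; "ft_force": force on the tool from outside, world axes, zero at the start; "wrist_torque": the same for the moment, N m; "grip_width": finger opening in m.
Only numpy, scipy, OpenCV 4.12 (cv2) and the standard library are available. Lean on these libraries where they do the work, as an engineer would, in place of code of your own. Each camera call takes 0.05 s, during which the arm holds its last target.

## Working session

There is one attempt and no reset: what is moved stays moved. The work goes in short steps, Python scripts to look and compute and a shell command to move; the robot and the scene stay as the last step left them, time stands still between calls to the robot, and variables do not carry over. Pictures are saved under pics/ and viewed, and the job is handed in when it is done.

```bash
mkdir -p pics; ls
python3 - <<'E'
from workcell import manip
import cv2
s=manip.state();print(s)
for n in("top","side"):
    im,d=manip.get_image(n);cv2.imwrite(f"pics/{n}0.png",im[:,:,::-1])
    import numpy as np;np.save(f"pics/{n}0.npy",d)
    print(manip.get_calibration(n))
E
```

```text
pics
{'clock': 0.0, 'joints': array([ 1.16398076e+00,  2.13350345e-01, -3.50223293e-02,  1.32348684e+00,
       -3.50466582e-05,  1.57077147e+00]), 'dq': array([ 0.00168616, -0.00108851,  0.00020546, -0.00069085,  0.00042518,
        0.00063987]), 'joint_efforts': array([ 3.79352365e-03, -6.86160636e+01,  4.87117839e+01,  1.73362729e-02,
        1.66754321e-04,  9.85928523e-06]), 'ee_pos': array([0.19779528, 0.45906848, 0.40423355]), 'orientation': array([-0.38891218,  0.59099823,  0.38847824,  0.59038382]), 'ft_force': array([ 0.05614453,  0.07661207, -0.397892  ]), 'wrist_torque': array([ 0.02046776, -0.03551867,  0.00900556]), 'grip_width': 0.08555592311760495}
{'camera_matrix': array([[513.54120793,   0.        , 278.07486893],
       [  0.        , 513.54120793, 204.97959442],
       [  0.        ,   0.        ,   1.        ]]), 'dist_coeffs': array([-0.18363057,  0.        ,  0.        ,  0.        ,  0.        ]), 'rvec': array([ 2.17191424, -2.04208623,  0.21560396]), 'tvec': array([-0.08756158,  0.52612879,  0.62562814])}
{'camera_matrix': array([[489.34750663,   0.        , 278.54938657],
       [  0.        , 489.34750663, 217.31193568],
       [  0.        ,   0.        ,   1.        ]]), 'dist_coeffs': array([-0.12324574,  0.        ,  0.        ,  0.        ,  0.        ]), 'rvec': array([ 2.08673978, -0.11728798,  0.08085956]), 'tvec': array([-0.55231409,  0.0848132 ,  0.67575293])}
```

View pics/top0.png

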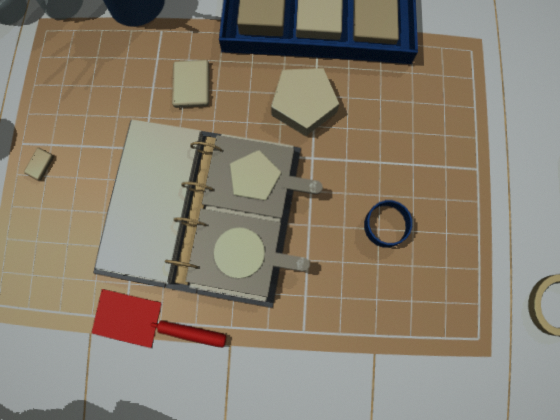

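View pics/side0.png

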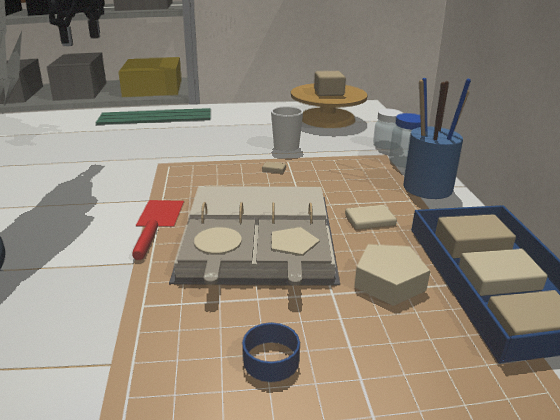

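```bash
cat > h.py <<'E'
import numpy as np,cv2
from workcell import manip
def c2w(n,uv,z,cal=None):
    c=cal or manip.get_calibration(n)
    R=cv2.Rodrigues(c["rvec"])[0];t=c["tvec"]
    p=cv2.undistortPoints(np.array(uv,float).reshape(-1,1,2),c["camera_matrix"],c["dist_coeffs"]).reshape(-1,2)
    C=-R.T@t; r=np.c_[p,np.ones(len(p))]@R
    return C+r*((z-C[2])/r[:,2])[:,None]
def dep(n,uv,d):
    c=manip.get_calibration(n);R=cv2.Rodrigues(c["rvec"])[0];t=c["tvec"]
    p=cv2.undistortPoints(np.array(uv,float).reshape(-1,1,2),c["camera_matrix"],c["dist_coeffs"]).reshape(-1,2)
    return np.array([(np.r_[q,1]*d[int(v),int(u)]-t)@R for q,(u,v) in zip(p,uv)])
E
python3 - <<'E'
import cv2
a=cv2.imread('pics/top0.png')[110:310,90:350];cv2.imwrite('pics/top0c.png',cv2.resize(a,None,fx=3,fy=3,interpolation=2))
b=cv2.imread('pics/side0.png')[170:300,160:350];cv2.imwrite('pics/side0c.png',cv2.resize(b,None,fx=4,fy=4,interpolation=2))
E
```

```text
(no output)
```

View pics/top0c.png

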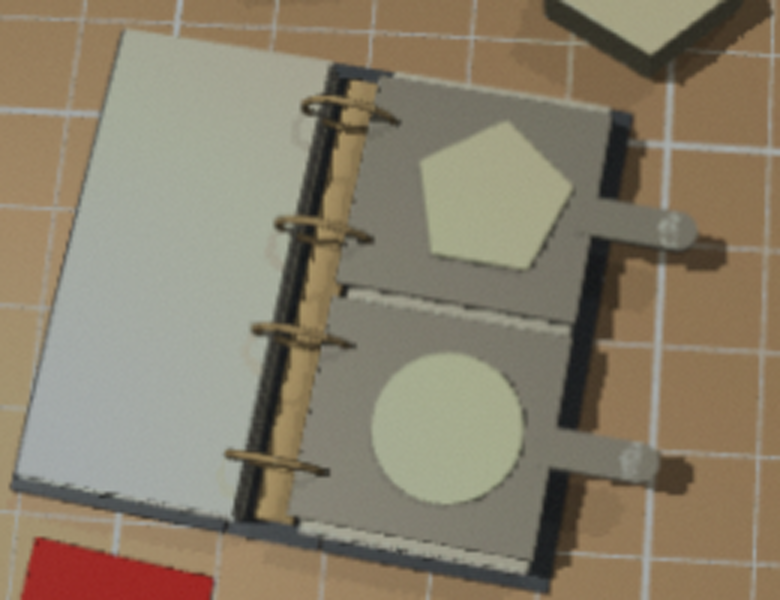

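View pics/side0c.png

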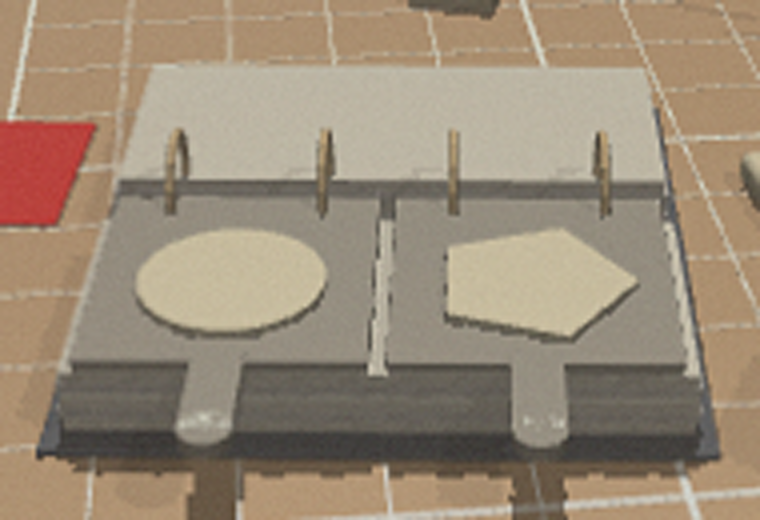

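Run:
```python
from h import *
f=lambda p:(90+p[0]/3,110+p[1]/3)
names=dict(edge5=(593,217),tip5=(697,231),edgeD=(553,448),tipD=(659,462),e5a=(612,112),e5b=(574,322),eDa=(571,335),eDb=(530,560),grip=(657,226),ringT=(350,112))
P=c2w("top",[f(v) for v in names.values()],.036)
for k,p in zip(names,P):print(k,p.round(4))
d=np.load('pics/top0.npy')
pts=[(309,185),(303,263),(255,175),(310,125),(305,95),(320,40)]
print(dep("top",pts,d).round(4))
g=lambda p:(160+p[0]/4,170+p[1]/4)
S=c2w("side",[g(p) for p in[(514,368),(564,364),(540,445),(190,368),(240,364),(204,444),(386,362),(690,362)]],.036);print(S.round(4))
```

```text
edge5 [ 0.5673 -0.066   0.036 ]
tip5 [ 0.5637 -0.1141  0.036 ]
edgeD [ 0.4602 -0.0543  0.036 ]
tipD [ 0.4568 -0.1019  0.036 ]
e5a [ 0.6185 -0.072   0.036 ]
e5b [ 0.5178 -0.0602  0.036 ]
eDa [ 0.5118 -0.0592  0.036 ]
eDb [ 0.41   -0.0473  0.036 ]
grip [ 0.5649 -0.0956  0.036 ]
ringT [0.6112 0.0506 0.036 ]
[[ 0.5652 -0.0955  0.0366]
 [ 0.4577 -0.093   0.0345]
 [ 0.5738 -0.0206  0.0404]
 [ 0.6541 -0.0929  0.034 ]
 [ 0.6994 -0.0836  0.0355]
 [ 0.8098 -0.1037  0.0038]]
[[ 0.561  -0.0704  0.036 ]
 [ 0.5781 -0.0699  0.036 ]
 [ 0.5635 -0.1135  0.036 ]
 [ 0.4527 -0.0593  0.036 ]
 [ 0.4695 -0.0586  0.036 ]
 [ 0.4574 -0.1021  0.036 ]
 [ 0.5185 -0.0624  0.036 ]
 [ 0.6207 -0.0733  0.036 ]]
```

```bash
cat > plan.py <<'E'
from h import *
from scipy.spatial.transform import Rotation as Ro
yaw=-0.115
s=np.array([np.cos(yaw),np.sin(yaw),0]);n=np.array([np.sin(yaw),-np.cos(yaw),0]);z=np.array([0,0,1.])
grip0=np.array([.5645,-.0958,.034]);hinge=grip0-.152*n
def tool(a,sg):  # a deg below horizontal, toward +y
    a=np.radians(a);d=-np.cos(a)*n-np.sin(a)*z
    return Ro.from_matrix(np.c_[d,np.cross(sg*s,d),sg*s])
def cur():
    S=manip.state();return S["ee_pos"],Ro.from_quat(S["orientation"]),S
E
python3 - <<'E'
from plan import *
p,R,S=cur();print(R.as_matrix().round(3))
for sg in(1,-1):
  for a in (90,40):
    print(sg,a,np.degrees((tool(a,sg)*R.inv()).as_rotvec()).round(1))
d=tool(40,1).as_matrix()[:,0]
for b in(.155,.235):print(((grip0-b*d)-p).round(4)*100, grip0-b*d)
E
```

```text
[[-0.    -0.918  0.396]
 [-0.001  0.396  0.918]
 [-1.    -0.    -0.001]]
1 90 [  0.   -0.1 -73.3]
1 40 [ 46.2  26.7 -68.3]
-1 90 [1.000e-01 0.000e+00 1.067e+02]
-1 40 [ 28.9 -49.8  99. ]
[ 35.31 -67.28 -27.06] [ 0.55087534 -0.21375261  0.13363208]
[ 34.61 -73.37 -21.92] [ 0.54384325 -0.27463137  0.18505509]
```

```bash
python3 -m handwheel '{"slide":[[4,-6,0],[8,-11,0],[12,-17,0],[15,-22,0],[17,-28,0],[19,-33,0],[21,-39,0],[23,-44,0]],"twist":[[0,0,-6],[0,0,-12],[0,0,-18],[0,0,-25],[0,0,-32],[0,0,-39],[0,0,-46],[0,0,-52]],"claw":[0.9,0.8,0.7,0.6,0.55,0.55,0.55,0.55]}'
python3 - <<'E'
from plan import *
p,R,S=cur();print(S["joints"].round(3),S["grip_width"])
for a in (90,40): print(np.degrees((tool(a,1)*R.inv()).as_rotvec()).round(1))
d=tool(40,1).as_matrix()[:,0]
print(((grip0-.235*d)-p).round(4)*100)
E
```

```text
clock: 1.1
ee_pos: [0.4278, 0.0173, 0.4043]
orientation: [-0.089, 0.702, 0.089, 0.701]
ft_force: [1.9, 1.3, -0.2]
grip_width: 0.047
[ 0.04   0.066 -0.207  1.298 -0.     1.359] 0.047011065113573
[ -0.   -0.  -21.1]
[ 50.1   3.4 -19.7]
[ 11.61 -29.19 -21.92]
```

```bash
python3 -m handwheel '{"slide":[[1.5,-4,0],[3,-8,-1],[4.5,-12,-3],[6,-16,-6],[7.5,-20,-9],[9,-24,-13],[10.5,-27,-17],[11.6,-29.2,-21.9]],"twist":[[6,0.4,-2.4],[12.5,0.8,-5],[19,1.3,-7.5],[25,1.7,-10],[31.5,2.1,-12.5],[38,2.5,-15],[44,3,-17.5],[50.1,3.4,-19.7]],"claw":[0.55,0.55,0.55,0.55,0.55,0.55,0.55,0.55]}'
python3 -m handwheel '{"slide":[[0,0,0]],"twist":[[0,0,0]],"claw":[0.55]}'
python3 - <<'E'
from plan import *
p,R,S=cur();print(S["joints"].round(3),S["grip_width"])
for a in (40,): print(np.degrees((tool(a,1)*R.inv()).as_rotvec()).round(1))
d=tool(40,1).as_matrix()[:,0]
print(((grip0-.235*d)-p).round(4)*100,((grip0-.155*d)-p).round(4)*100)
for n in("top","side","wrist"):
    im,_=manip.get_image(n);cv2.imwrite(f"pics/{n}1.png",im[:,:,::-1])
E
```

```text
clock: 2.1
ee_pos: [0.5442, -0.2762, 0.1839]
orientation: [0.336, 0.622, 0.262, 0.657]
ft_force: [0.4, 0.3, 0.2]
grip_width: 0.0468
clock: 2.22
ee_pos: [0.5428, -0.2769, 0.1772]
orientation: [0.34, 0.623, 0.261, 0.654]
ft_force: [-1.1, 0.5, 0.2]
grip_width: 0.0471
[-0.629  0.861  0.245  1.494  0.734  0.854] 0.04714236114527368
[-0.5 -0.4  0.2]
[0.1  0.22 0.78] [ 0.81  6.31 -4.36]
```

View pics/wrist1.png

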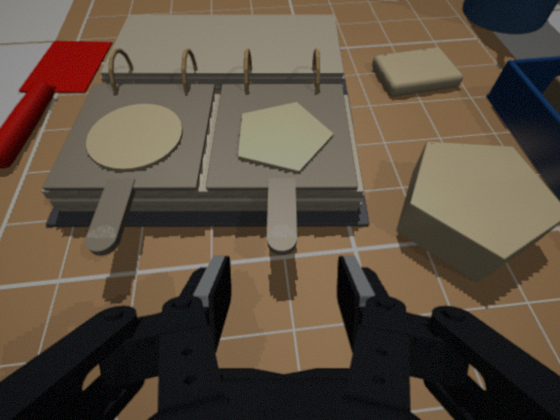

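View pics/side1.png

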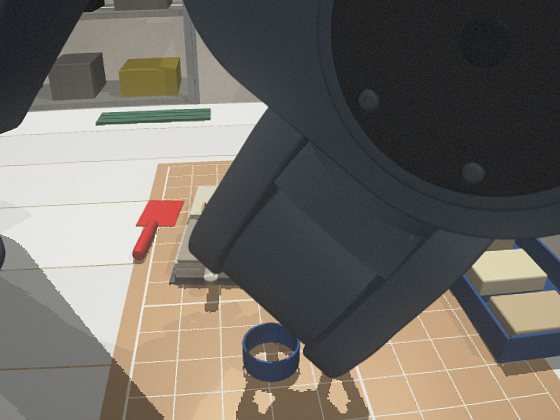

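```bash
python3 -m handwheel '{"slide":[[0.2,1.5,-0.6],[0.4,3.2,-1.8],[0.6,4.8,-3.1],[0.8,6.3,-4.4],[0.8,6.3,-4.4],[0.8,6.3,-4.4]],"twist":[[0,0,0],[0,0,0],[-0.5,-0.4,0.2],[-0.5,-0.4,0.2],[-0.5,-0.4,0.2],[-0.5,-0.4,0.2]],"claw":[0.55,0.55,0.55,0.55,0.55,0.55]}'
python3 - <<'E'
from plan import *
p,R,S=cur()
print(np.degrees((tool(40,1)*R.inv()).as_rotvec()).round(1))
d=tool(40,1).as_matrix()[:,0]
print(((grip0-.155*d)-p).round(4)*100)
im,_=manip.get_image("wrist");cv2.imwrite(f"pics/wrist2.png",im[:,:,::-1])
im,_=manip.get_image("top");cv2.imwrite(f"pics/top2.png",im[:,:,::-1])
E
```

```text
clock: 3.12
ee_pos: [0.5529, -0.2132, 0.1444]
orientation: [0.329, 0.62, 0.261, 0.663]
ft_force: [-0.3, -0.3, -0.0]
grip_width: 0.0469
[ 0.7  0.8 -0.2]
[-0.21 -0.06 -1.07]
```

View pics/wrist2.png

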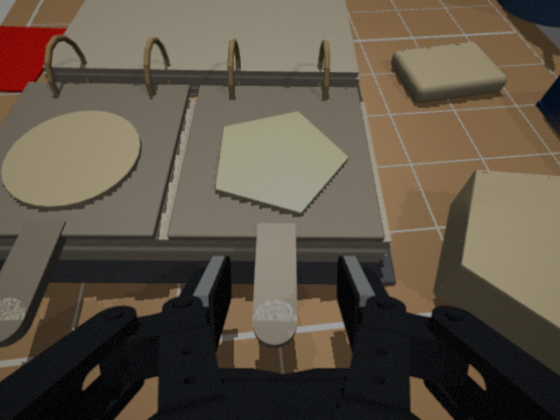

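View pics/top2.png

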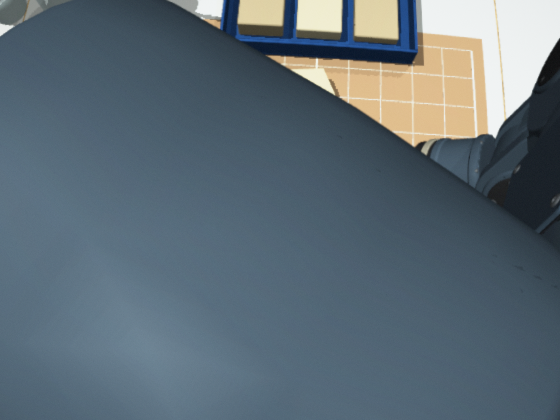

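```bash
python3 -m handwheel '{"slide":[[-0.2,0,-0.5],[-0.2,0,-1.1],[-0.2,0,-1.1]],"twist":[[0.7,0.8,-0.2],[0.7,0.8,-0.2],[0.7,0.8,-0.2]],"claw":[0.55,0.55,0.55]}'
python3 - <<'E'
from plan import *
p,R,S=cur()
print(np.degrees((tool(40,1)*R.inv()).as_rotvec()).round(1))
d=tool(40,1).as_matrix()[:,0]
print(((grip0-.155*d)-p).round(4)*100)
c=manip.get_calibration("wrist")
q=cv2.projectPoints(np.array([grip0,grip0-n*.03+[0,0,.003],grip0+n*.018]),c["rvec"],c["tvec"],c["camera_matrix"],c["dist_coeffs"])[0].reshape(-1,2);print(q.round())
im,_=manip.get_image("wrist");cv2.imwrite(f"pics/wrist3.png",im[:,:,::-1])
E
```

```text
clock: 3.6
ee_pos: [0.5505, -0.2136, 0.1315]
orientation: [0.337, 0.623, 0.261, 0.656]
ft_force: [-0.5, -0.5, 0.5]
grip_width: 0.0467
[-0.1 -0.2  0.1]
[ 0.03 -0.02  0.21]
[[280. 291.]
 [280. 223.]
 [280. 338.]]
```

View pics/wrist3.png

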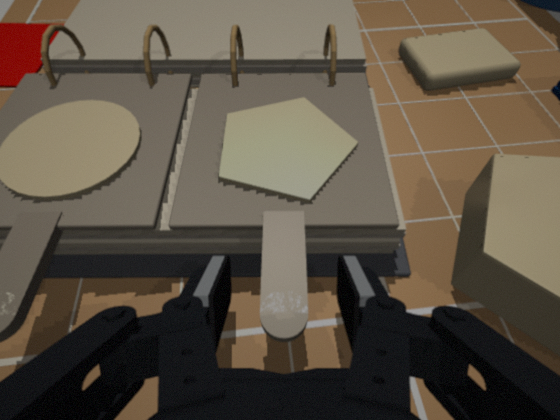

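```bash
python3 -m handwheel '{"slide":[[0,0,0.2],[0,0,0.2],[0,0,0.2],[0,0,0.2],[0,0,0.2]],"twist":[[0,0,0],[0,0,0],[0,0,0],[0,0,0],[0,0,0]],"claw":[0.2,0,0,0,0]}'
python3 - <<'E'
from plan import *
p,R,S=cur()
print(S["wrist_torque"].round(2))
im,_=manip.get_image("wrist");cv2.imwrite(f"pics/wrist4.png",im[:,:,::-1])
E
```

```text
clock: 4.28
ee_pos: [0.5506, -0.2137, 0.1341]
orientation: [0.337, 0.623, 0.261, 0.656]
ft_force: [-4.5, -4.3, 5.0]
grip_width: 0.0171
[-0.33  0.45  0.6 ]
```

View pics/wrist4.png

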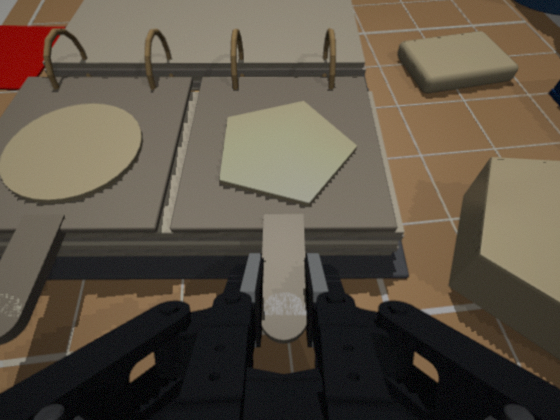

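```bash
cat > arc.py <<'E'
from plan import *
import sys
p,R,S=cur()
print("j",S["joints"].round(2),"F",S["ft_force"].round(1),"M",S["wrist_torque"].round(2))
d=R.as_matrix()[:,0];print("tool tilt",np.degrees(np.arctan2(-d[2],-d@n)).round(1), "grip ang",end=' ')
g=p+.155*d-hinge;print(np.degrees(np.arctan2(g[2],g@n)).round(1),"radius",np.hypot(g[2],g@n).round(4),'along',(g@s).round(4))
for th in map(float,sys.argv[1:]):
    Q=Ro.from_rotvec(-np.radians(th)*s)
    print(th,((hinge+Q.apply(p-hinge)-p)*100).round(1).tolist(),(-th*s).round(1).tolist())
E
python3 arc.py 3 8 13 18 23 28 33 38
```

```text
j [-0.54  0.83  0.07  1.27  0.77  0.96] F [-4.7 -4.7  3.8] M [-0.39  0.51  0.63]
tool tilt 39.9 grip ang 0.3 radius 0.1519 along -0.0004
3.0 [0.1, 0.6, 1.4] [-3.0, 0.3, -0.0]
8.0 [0.2, 1.6, 3.7] [-7.9, 0.9, -0.0]
13.0 [0.3, 2.9, 5.8] [-12.9, 1.5, -0.0]
18.0 [0.5, 4.4, 7.9] [-17.9, 2.1, -0.0]
23.0 [0.7, 6.0, 9.8] [-22.8, 2.6, -0.0]
28.0 [0.9, 7.8, 11.5] [-27.8, 3.2, -0.0]
33.0 [1.1, 9.8, 13.1] [-32.8, 3.8, -0.0]
38.0 [1.4, 11.8, 14.5] [-37.7, 4.4, -0.0]
```

```bash
python3 -m handwheel '{"slide":[[0.1,0.6,1.4],[0.2,1.6,3.7],[0.3,2.9,5.8],[0.5,4.4,7.9]],"twist":[[-3,0.3,0],[-7.9,0.9,0],[-12.9,1.5,0],[-17.9,2.1,0]],"claw":[0,0,0,0]}'
python3 arc.py 5 10 15 20 25 30 35 40
```

```text
clock: 4.82
ee_pos: [0.5556, -0.1692, 0.2139]
orientation: [0.234, 0.668, 0.154, 0.689]
ft_force: [-1.5, 6.1, -2.9]
grip_width: 0.0164
j [-0.42  0.58 -0.05  1.13  0.53  1.22] F [-1.5  6.1 -2.9] M [0.18 0.3  0.26]
tool tilt 58.1 grip ang 18.5 radius 0.152 along -0.0004
5.0 [0.2, 1.6, 1.9] [-5.0, 0.6, -0.0]
10.0 [0.4, 3.4, 3.7] [-9.9, 1.1, -0.0]
15.0 [0.6, 5.4, 5.2] [-14.9, 1.7, -0.0]
20.0 [0.9, 7.5, 6.6] [-19.9, 2.3, -0.0]
25.0 [1.1, 9.7, 7.9] [-24.8, 2.9, -0.0]
30.0 [1.4, 11.9, 8.9] [-29.8, 3.4, -0.0]
35.0 [1.7, 14.3, 9.7] [-34.8, 4.0, -0.0]
40.0 [1.9, 16.7, 10.3] [-39.7, 4.6, -0.0]
```

```bash
python3 -m handwheel '{"slide":[[0.2,1.6,1.9],[0.4,3.4,3.7],[0.6,5.4,5.2],[0.9,7.5,6.6],[1.1,9.7,7.9],[1.4,11.9,8.9],[1.7,14.3,9.7],[1.9,16.7,10.3]],"twist":[[-5,0.6,0],[-9.9,1.1,0],[-14.9,1.7,0],[-19.9,2.3,0],[-24.8,2.9,0],[-29.8,3.4,0],[-34.8,4,0],[-39.7,4.6,0]],"claw":[0,0,0,0,0,0,0,0]}'
python3 arc.py 5 10 15 20 25 30 35 40
python3 - <<'E'
from h import *
for n in("side","wrist"):
    im,_=manip.get_image(n);cv2.imwrite(f"pics/{n}5.png",im[:,:,::-1])
E
```

```text
clock: 5.82
ee_pos: [0.5747, -0.0012, 0.3172]
orientation: [-0.009, 0.707, -0.092, 0.701]
ft_force: [5.9, 5.0, -11.7]
grip_width: 0.0163
j [ 0.03  0.41  0.01  1.19 -0.14  1.72] F [  5.9   5.  -11.7] M [ 1.32 -0.93  0.13]
tool tilt 98.2 grip ang 58.7 radius 0.1519 along -0.0007
5.0 [0.3, 2.5, 0.4] [-5.0, 0.6, -0.0]
10.0 [0.6, 5.0, 0.6] [-9.9, 1.1, -0.0]
15.0 [0.9, 7.5, 0.5] [-14.9, 1.7, -0.0]
20.0 [1.2, 10.0, 0.2] [-19.9, 2.3, -0.0]
25.0 [1.4, 12.4, -0.3] [-24.8, 2.9, -0.0]
30.0 [1.7, 14.8, -1.0] [-29.8, 3.4, -0.0]
35.0 [2.0, 17.2, -1.9] [-34.8, 4.0, -0.0]
40.0 [2.2, 19.4, -3.0] [-39.7, 4.6, -0.0]
```

View pics/wrist5.png

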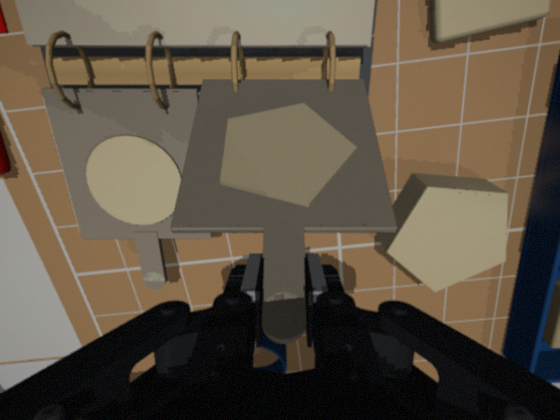

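View pics/side5.png

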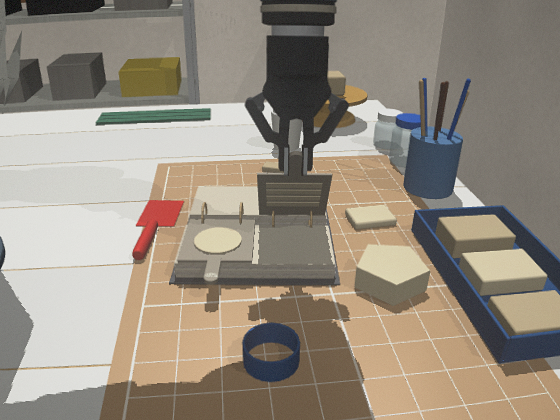

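```bash
python3 -m handwheel '{"slide":[[0.3,2.5,0.4],[0.6,5.0,0.6],[0.9,7.5,0.5],[1.2,10,0.2],[1.4,12.4,-0.3],[1.7,14.8,-1.0],[2.0,17.2,-1.9],[2.2,19.4,-3.0]],"twist":[[-5,0.6,0],[-9.9,1.1,0],[-14.9,1.7,0],[-19.9,2.3,0],[-24.8,2.9,0],[-29.8,3.4,0],[-34.8,4,0],[-39.7,4.6,0]],"claw":[0,0,0,0,0,0,0,0]}'
python3 arc.py 5 10 15 20 25 30 35 40
```

```text
clock: 6.92
ee_pos: [0.5972, 0.1942, 0.287]
orientation: [-0.251, 0.66, -0.326, 0.628]
ft_force: [4.0, -4.4, -10.1]
grip_width: 0.0164
j [ 0.46  0.83  0.49  1.77 -0.68  2.34] F [  4.   -4.4 -10.1] M [ 1.34 -0.91  0.78]
tool tilt 138.3 grip ang 99.1 radius 0.1517 along -0.0008
5.0 [0.2, 2.1, -1.3] [-5.0, 0.6, -0.0]
10.0 [0.5, 4.2, -2.8] [-9.9, 1.1, -0.0]
15.0 [0.7, 6.0, -4.5] [-14.9, 1.7, -0.0]
20.0 [0.9, 7.8, -6.3] [-19.9, 2.3, -0.0]
25.0 [1.1, 9.3, -8.3] [-24.8, 2.9, -0.0]
30.0 [1.2, 10.7, -10.4] [-29.8, 3.4, -0.0]
35.0 [1.4, 11.9, -12.6] [-34.8, 4.0, -0.0]
40.0 [1.5, 12.9, -14.9] [-39.7, 4.6, -0.0]
```

```bash
python3 -m handwheel '{"slide":[[0.2,2.1,-1.3],[0.5,4.2,-2.8],[0.7,6.0,-4.5]],"twist":[[-5,0.6,0],[-9.9,1.1,0],[-14.9,1.7,0]],"claw":[0,0,0]}'
python3 arc.py 5 10 15 20 25 30 35 40
```

```text
clock: 7.3
ee_pos: [0.5952, 0.2437, 0.2394]
orientation: [-0.336, 0.613, -0.398, 0.594]
ft_force: [65.9, 15.4, 57.6]
grip_width: 0.0166
j [ 0.55  1.06  0.68  2.04 -0.8   2.6 ] F [65.9 15.4 57.6] M [-7.06 -4.83 11.27]
tool tilt 152.6 grip ang 110.9 radius 0.1435 along -0.0032
5.0 [0.2, 1.7, -1.7] [-5.0, 0.6, -0.0]
10.0 [0.4, 3.3, -3.6] [-9.9, 1.1, -0.0]
15.0 [0.5, 4.6, -5.6] [-14.9, 1.7, -0.0]
20.0 [0.7, 5.8, -7.7] [-19.9, 2.3, -0.0]
25.0 [0.8, 6.9, -9.9] [-24.8, 2.9, -0.0]
30.0 [0.9, 7.7, -12.2] [-29.8, 3.4, -0.0]
35.0 [1.0, 8.3, -14.5] [-34.8, 4.0, -0.0]
40.0 [1.0, 8.7, -16.9] [-39.7, 4.6, -0.0]
```

```bash
python3 -m handwheel '{"slide":[[0.2,-0.8,2.0],[0.2,-0.8,2.0]],"twist":[[4.5,-0.5,0],[4.5,-0.5,0]],"claw":[0,0]}'
python3 arc.py -3 3
python3 - <<'E'
from h import *
for n in("side","wrist"):
    im,_=manip.get_image(n);cv2.imwrite(f"pics/{n}6.png",im[:,:,::-1])
E
```

```text
clock: 7.55
ee_pos: [0.5973, 0.2345, 0.2578]
orientation: [-0.309, 0.628, -0.375, 0.608]
ft_force: [3.9, -8.0, -22.5]
grip_width: 0.0162
j [ 0.53  0.99  0.63  1.95 -0.77  2.52] F [  3.9  -8.  -22.5] M [3.68 0.25 0.51]
tool tilt 147.8 grip ang 109.0 radius 0.1495 along -0.001
-3.0 [-0.1, -1.2, 0.9] [3.0, -0.3, 0.0]
3.0 [0.1, 1.1, -1.0] [-3.0, 0.3, -0.0]
```

View pics/wrist6.png

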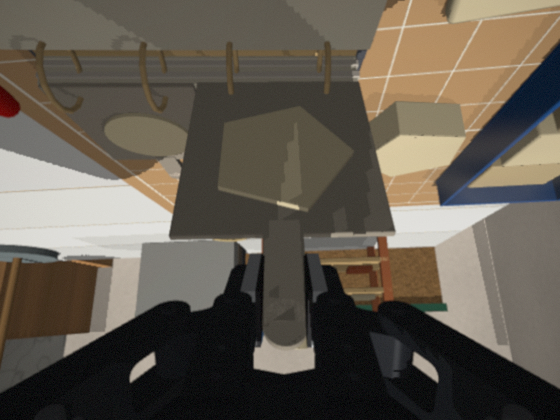

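View pics/side6.png

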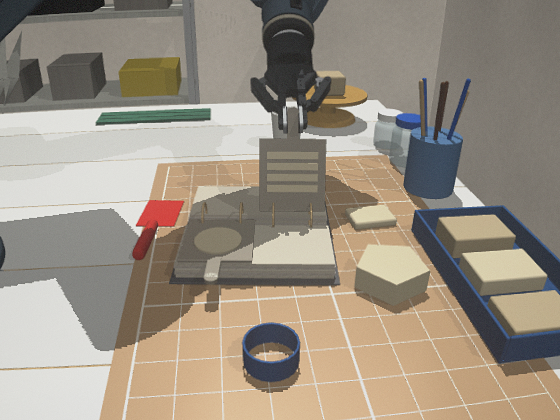

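```bash
python3 -m handwheel '{"slide":[[0,0,0],[0,0,0.2],[0,-0.5,2.5],[0,-1,6],[0,-2,10],[0,-3,14],[0,-3,14]],"twist":[[0,0,0],[0,0,0],[0,0,0],[0,0,0],[0,0,0],[3,0,0],[6,0,0]],"claw":[0.4,0.6,0.6,0.6,0.6,0.6,0.6]}'
python3 arc.py
python3 - <<'E'
from h import *
for n in("side","wrist"):
    im,_=manip.get_image(n);cv2.imwrite(f"pics/{n}7.png",im[:,:,::-1])
E
```

```text
clock: 8.52
ee_pos: [0.5906, 0.1971, 0.3971]
orientation: [-0.274, 0.642, -0.338, 0.631]
ft_force: [-0.1, -0.1, -0.3]
grip_width: 0.0514
j [ 0.48  0.81  0.7   2.04 -0.73  2.37] F [-0.1 -0.1 -0.3] M [ 0.7  -0.09  0.  ]
tool tilt 141.3 grip ang 94.5 radius 0.2671 along -0.0021
```

View pics/wrist7.png

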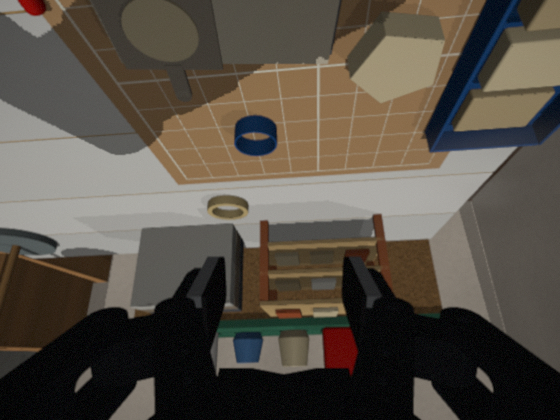

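View pics/side7.png

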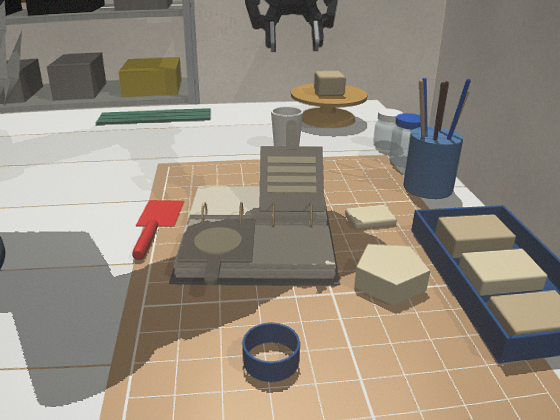

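```bash
python3 -m handwheel '{"slide":[[-1,-1,1],[-2,-3,2],[-4,-5,3],[-6,-7,3],[-8,-9,3],[-10,-11,3],[-12,-13,3],[-12,-13,3]],"twist":[[6,0,0],[12,0,0],[18,0,0],[25,0,0],[32,0,0],[38,0,0],[44,0,0],[48,0,0]],"claw":[0.6,0.6,0.6,0.6,0.6,0.6,0.6,0.6]}'
python3 arc.py
python3 - <<'E'
from h import *
for n in("side",):
    im,_=manip.get_image(n);cv2.imwrite(f"pics/{n}8.png",im[:,:,::-1])
E
```

```text
clock: 9.62
ee_pos: [0.469, 0.0666, 0.4255]
orientation: [0.006, 0.725, -0.048, 0.687]
ft_force: [0.0, 1.1, 0.9]
grip_width: 0.0511
j [ 0.16  0.19 -0.01  1.43 -0.05  1.8 ] F [0.  1.1 0.9] M [ 0.08 -0.12  0.03]
tool tilt 93.6 grip ang 87.2 radius 0.2373 along -0.121
```

View pics/side8.png

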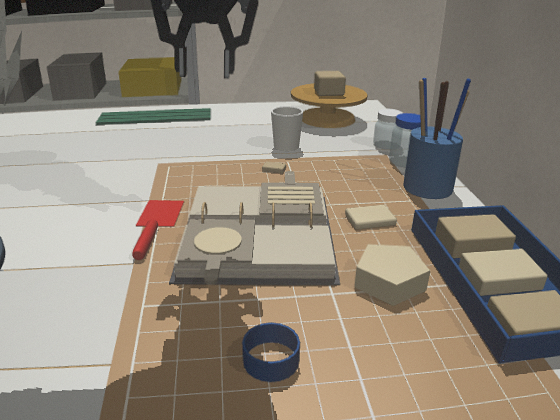

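The leaf is sinking onto the left stack (near-flat at about pixel (292,195)), and the round tile is untouched at (218,240). I'll clear the arm and let the leaf settle.

```bash
python3 -m handwheel '{"slide":[[-3,-4,0],[-6,-8,0],[-9,-13,0],[-11,-18,0],[-13,-23,0],[-15,-28,0],[-15,-28,0],[-15,-28,0]],"twist":[[0,0,0],[0,0,-4],[0,0,-8],[0,0,-12],[0,0,-16],[0,0,-20],[0,0,-20],[0,0,-20]],"claw":[0.6,0.6,0.6,0.6,0.6,0.6,0.6,0.6]}'
python3 -m handwheel '{"slide":[[0,0,0],[0,0,0],[0,0,0],[0,0,0],[0,0,0],[0,0,0],[0,0,0],[0,0,0]],"twist":[[0,0,0],[0,0,0],[0,0,0],[0,0,0],[0,0,0],[0,0,0],[0,0,0],[0,0,0]],"claw":[0.6,0.6,0.6,0.6,0.6,0.6,0.6,0.6]}'
python3 - <<'E'
from plan import *
for nm in("side","top"):
    im,d=manip.get_image(nm);np.save(f"pics/{nm}9.npy",d);im=np.ascontiguousarray(im)
    cv2.imwrite(f"pics/{nm}9.png",im[:,:,::-1])
# heights along leaf at its expected place
d=np.load("pics/top9.npy");c=manip.get_calibration("top")
for r in(.03,.06,.09,.115,.14,.16):
  q=hinge-r*n+[0,0,0.0];px=cv2.projectPoints(q[None],c["rvec"],c["tvec"],c["camera_matrix"],c["dist_coeffs"])[0].reshape(2)
  print(r,px.round(),dep("top",[px],d).round(3))
E
```

```text
clock: 10.68
ee_pos: [0.3194, -0.2129, 0.4254]
orientation: [0.133, 0.713, -0.166, 0.668]
ft_force: [0.8, 0.0, -0.4]
grip_width: 0.0512
clock: 11.68
ee_pos: [0.3194, -0.2129, 0.4254]
orientation: [0.133, 0.713, -0.166, 0.668]
ft_force: [-0.1, 0.7, 0.4]
grip_width: 0.051
0.03 [181. 164.] [[0.585 0.085 0.036]]
0.06 [160. 161.] [[0.589 0.115 0.033]]
0.09 [140. 157.] [[0.591 0.144 0.037]]
0.115 [124. 154.] [[0.594 0.169 0.036]]
0.14 [107. 152.] [[0.598 0.194 0.035]]
0.16 [ 95. 150.] [[0.6   0.214 0.035]]
```

View pics/side9.png

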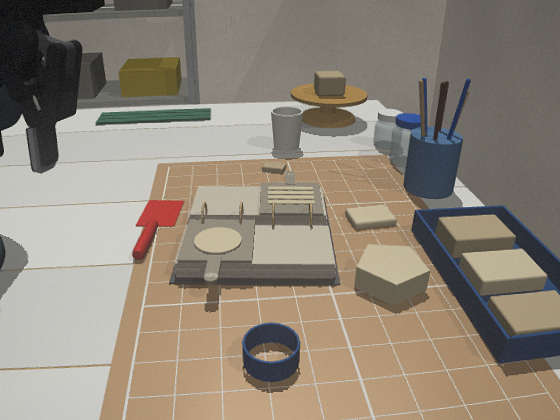

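View pics/top9.png

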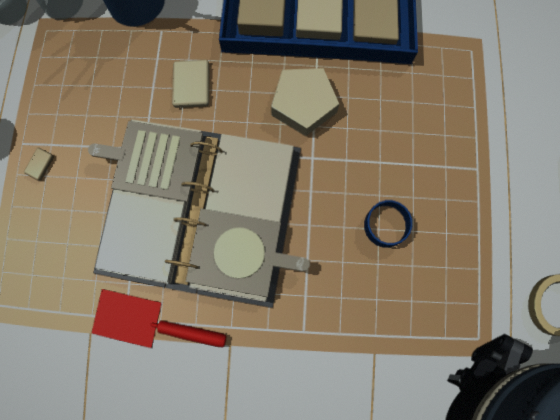

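The leaf lies flat on the left stack with its ribs up (about (155,158)). Depth along it reads 33–37 mm, so it is level. The round leaf is still at (240,252), and the arm is well clear.

```bash
python3 -c "
from workcell import manip;manip.close_job()"
```

```text
the job is handed in; nothing more can be done
```

The leaf with the five-sided tile now lies flat on the left-hand stack with its ribbed face up, and I handed the job in at about 11.8 s. I gripped its tab end-on, carried it around the ring axis to about 109°, let go, and it sank the rest of the way by its own weight.

- **Last checks:** The final top and side pictures show the ribs uppermost. Depth readings along the leaf and its tab were 33–37 mm, so it lies level. The leaf with the round tile looks unmoved at angle 0. The gripper was clear of everything and its force reading was about zero.
- **Joint 4 at its limit:** It came up to its 2.04 rad limit twice. The first time was at about 111° while turning, when the wrist force briefly reached about 90 N (limit 120 N). I backed off and released the leaf earlier than planned. The second time was on the free retreat, with no force. Both readings rounded to 2.04, so they don't show whether the joint passed the limit by a hair.

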